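# Empty the barred tip tray of canisters into its bin

## Robot

A 7-joint arm with a two-finger parallel gripper is mounted at the origin on the work surface; the furniture and walls round the work are solid. World frame = base frame: x ahead of the robot, y to its left, z up, the work surface at z = 0. Lengths are in mm, angles in rad, forces in N, time in s.
With the tool pointing down it reaches from about 400 to 875 mm from the base axis. Payload 4.4 kg.
Tool frame: the origin (TCP) lies on the centre line of the jaws, within the pads' length; the fingertips stand 25 mm ahead of it and the grasp point (between the pads) lies 6 mm ahead of it (ctrl.finger_overhang is the distance from the TCP to the fingertips, in mm); z points along the fingers, y is the line along which they close (so a half turn about z gives the same grasp; the last joint's range is limited). The gripper opens to 85 mm and grips with 20 to 120 N. Pads are 22 mm wide; open, the fingers measure 114 mm over their backs; the gripper's body (76 mm by 85 mm) begins 54 mm behind the grasp point. The pads swing forward as they close: fully open they stand 13 mm farther back than shut.
Start: joints at [-1.4, 0.628, 0.038, 1.517, -0.027, 0.996, -0.02], TCP at [152.461, 631.881, 256.313] pointing down, gripper open.
Joint ranges: [-3.06, 3.06], [-0.37, 2.12], [-1.25, 1.32], [0.18, 2.47], [-1.1, 4.24], [0.23, 1.98], [-2.94, 2.94]. Speed limits (rad/s): [2.57, 2.57, 3.14, 3.14, 3.14, 3.14, 3.14].

## Interface

Orientations are given as [roll, pitch, yaw] about the fixed x, y, z axes, in that order (R = Rz(yaw) Ry(pitch) Rx(roll)).
In Python, from cell import ctrl gives the robot as it stands. The module is installed in compiled form; this text tells all that it offers.
- The arm moves only by the tool play_rows, never from a script. Its argument "targets" is a list of rows, each a list of 5 numbers: the closure, from 0 (fully open) to 1 (shut), then the shift along the tool's x, y, z in cm, then the turn about the tool's z in degrees. In form: [[gripper, dx, dy, dz, spin], ...]. A call has 1 to 10 rows; each row is the pose to reach, as a shift and turn from the pose commanded when the call began, along the tool's axes at that moment; what a row does not reach only later rows make up. A row lasts 1/10 s, in which the tool goes at most 50 mm and 8.59 degrees, less where a joint would pass 70% of its speed; a pose out of reach is approached as far as the arm can. A call with a gripper value outside its range is refused whole. The fingers move at their own pace and stop on an object; the grip force is fixed at half the most. Time passes only in rows, so rows that repeat a pose let the fingers close. It gives the time, the measured TCP pose, the force, the opening and the grip force at its end, in the units of the state.
- ctrl.read_state(): the state, without advancing time (a new reading comes with each control period).
- ctrl.get_image(name): name is "scene" or "top" or "wrist"; returns (picture, depth): 420x560x3 uint8, red, green, blue; 420x560 float32, mm along the optical axis (not along the pixel's ray), 0 where there is no reading.
- ctrl.calibration(name): a dict with "vfov" (degrees; the focal length in pixels is half the picture's height over the tangent of half this angle, whatever the lens; pixels are square), "cx", "cy" (the principal point, pixels), "extrinsics" (4x4, takes a point from camera to world coordinates); the wrist camera has in their place "mount" (4x4, takes a point from camera to tool coordinates, whose origin is the TCP and whose axes are the flange's). Camera axes: x right, y down, z forward; pixel columns grow to the right and rows downward; lengths in mm; the calibration is good to about 2 mm. A picture is of the moment at which its call begins: read the wrist's pose just before it. calibration takes no time and is no camera call.
- ctrl.finish_job(): hands the job in; it is judged then, once.
Trained networks look in the newest picture that a camera, given by its name, has taken for a name from the list of things; names that differ only in an ending like _2 or _b are one class to them, and where a whole thing is asked for, a point or a joint stands for the part that bears it (a point fixed in the world has none). Each returns a list of dicts, best first, with "confidence" (0 to 1); they miss things now and then, are a little off and sometimes report something else, mostly with a low value. They report only what shows in the picture. A call takes as long as a camera call.
- ctrl.search_frame(camera, name): "bbox" ([left, top, right, bottom] in pixels, round what is visible of it).
- ctrl.trace(camera, name): "pixels" (420x560 bool, what is visible of it) and "bbox" ([left, top, right, bottom] in pixels, round what is visible of it).
The state is a dict: "clock": time; "qpos": joint angles; "qd": joint speeds; "tau": joint torques, N m; "eef_pos": TCP position; "tool_rot": TCP orientation; "force": force on the tool from outside, world axes, zero at the start; "torque": the same for the moment, N m; "width": finger opening in mm; "gripper_force": force on a finger pad.
Only numpy, scipy, OpenCV 4.12 (cv2) and the standard library are available. Lean on these libraries where they do the work, as an engineer would, in place of code of your own. Each camera call takes 0.05 s, during which the arm holds its last target. There are 200 camera calls.

## Task

Lift the wooden gate bar straight up out of its two open-topped brackets, level so that both ends come out together, and put it aside. Then raise the tray by its handle until all three canisters have slid into the bin, lower the tray fully, and drop the bar back, level, across both brackets so that it sits fully down in them. Leave the other things on the table where they are.

Things in the scene. Friction and masses are not known exactly. Their poses are not given: they have to be found in the camera images.
- station: Tip station, fixed to the table: base plate, posts, hinged aluminium tray and grey bin in a row. Origin on the table under the tray's hinge; x points from the tray's handle to the bin, y across, z up. Footprint with handle and bar: x -215 to 192 mm, y -100 to 100 mm. The bin stands at x 14 to 190 mm; side walls 95 mm high, far wall 115 mm
- tray (a joint): Angle of the tray (rad): 0 level on its rests, grows as the handle is lifted, stop at 1.2. The hinge axis is the station's y axis, 100 mm above the table. The tray weighs 0.4 kg, is lightly damped and sinks back when let go. Canisters slide out well at 1.0 to 1.1 rad
- handle_mid (a point): Middle of the tray's handle, a round dark steel bar 12 mm thick and 100 mm long along the station's y, 205 mm behind the hinge axis and 22 mm above it when the tray is level (122 mm above the table); 45 mm gap between it and the tray's back wall. It may turn in the fingers as the tray rises. Axes as the tray's (the station's when level)
- slot_mid (a point): Point midway between the tray's two dark steel U brackets, at the height of their slot bottoms (126 mm above the table, right over the hinge, when the tray is level). Axes as the tray's. Each bracket is 10 mm thick, 74 to 84 mm from here along y; its slot is 31 mm wide in x, open at the top, 30 mm deep, then flared up to 39 mm
- bar: Gate bar: straight wooden bar with steel ends, 26 x 26 mm, 196 mm long, 0.11 to 0.22 kg. Origin at its centre, y along its length. Starts across both brackets, centre 13 mm above slot_mid. It lies stably on the table; apart from the listed things the table is clear for it over world x 0.36 to 0.56 m, y 0.10 to 0.45 m
- can_a_mid (a point): Black screw-top canister, a plain round can 35 mm in diameter and 62 mm tall, about 50 g, standing in the tray at the start (their order across the tray varies). This point is on its axis, 30 mm above its foot
- can_b_mid (a point): Grey screw-top canister, a plain round can 39 mm in diameter and 56 mm tall, about 50 g, standing in the tray at the start (their order across the tray varies). This point is on its axis, 30 mm above its foot
- can_c_mid (a point): Black screw-top canister, a plain round can 35 mm in diameter and 60 mm tall, about 50 g, standing in the tray at the start (their order across the tray varies). This point is on its axis, 30 mm above its foot
- tray_floor (a point): Point on the top of the tray's floor, 12 mm over the hinge axis when level; axes as the tray's. Inside, the tray is 140 mm wide (y) and runs from 150 mm behind this point (handle side; back and side walls 38 mm high) to an open lip 30 mm ahead of it
- bin_mid (a point): Centre of the bin's inner floor, 12 mm above the table; axes as the station's. The bin is 168 mm (x) by 176 mm (y) inside
- mug: Bystander, loose: white mug 78 mm wide, 110 mm over its handle, 97 mm tall, origin under its centre
- desk_phone: Bystander, loose: black speaker box 101 x 62 mm, 110 mm tall, origin under its centre
- buffer_bottle: Bystander, loose: white bottle with a screw cap, 50 mm in diameter, 94 mm tall, origin under its centre
- stain_bottle: Bystander, loose: small brown bottle with a screw cap, 34 mm in diameter, 74 mm tall, origin under its centre
- tip_box: Bystander, loose: pipette-tip box with a clear lid, 70 (x) x 112 (y) x 60 mm, origin under its centre
- pliers: Bystander, loose: pliers lying flat, 43 (x) x 142 (y) x 10 mm, origin under its centre

How it is judged:
By the outcome, as a careful person would: the job done as asked, in the order asked, and still so for the second after the job is handed in, with the robot touching nothing.
It also fails if it takes over 72 s, if anything falls off the work surface, if the arm or the gripper's body presses on something with over 40 N, if the wrist force passes 120 N, or if a joint passes its speed limit or range.

## Working session

There is one attempt and no reset: what is moved stays moved. The work goes in short steps, Python scripts to look and compute and a tool call to move; the robot and the scene stay as the last step left them, time stands still between calls to the robot, and variables do not carry over. Pictures are saved under pics/ and viewed, at most 10 in all, crops included, and the job is handed in when it is done.

Besides the shell and the picture viewer there is one more tool, called after "Call:" by a JSON object that holds its "api" and its "payload". play_rows: Moves the arm, as the interface text tells. Its arguments: {"type":"object","properties":{"targets":{"type":"array"}},"required":["targets"]}

```bash
mkdir -p pics
cat > h.py <<'E'
import numpy as np, cv2
from cell import ctrl
from scipy.spatial.transform import Rotation as R
def cam(name):
    s=ctrl.read_state(); im,d=ctrl.get_image(name); c=ctrl.calibration(name)
    if 'extrinsics' in c: T=np.array(c['extrinsics'])
    else:
        T=np.eye(4); T[:3,:3]=R.from_euler('xyz',s['tool_rot']).as_matrix(); T[:3,3]=s['eef_pos']; T=T@np.array(c['mount'])
    f=im.shape[0]/2/np.tan(np.radians(c['vfov'])/2)
    v,u=np.mgrid[:im.shape[0],:im.shape[1]]
    P=np.stack([(u-c['cx'])/f*d,(v-c['cy'])/f*d,d],-1)@T[:3,:3].T+T[:3,3]
    P[d==0]=np.nan
    return im,d,P,T,f,c
def save(im,n): cv2.imwrite('pics/'+n+'.png',im[:,:,::-1])
E
python3 - <<'E'
from h import *
print(ctrl.read_state())
for n in('scene','top'):
    im,d,P,T,f,c=cam(n); save(im,n+'0'); print(n,T.round(2).tolist(),f)
    for o in ['station','tray','handle_mid','bar','can_a_mid','can_b_mid','mug','desk_phone','buffer_bottle','stain_bottle','tip_box','pliers']:
        for r in ctrl.trace(n,o)[:3]:
            m=r['pixels']; p=P[m]; 
            print(n,o,round(r['confidence'],2),r['bbox'],m.sum(),np.nanmedian(p,0).round(0),np.nanpercentile(p,2,axis=0).round(0),np.nanpercentile(p,98,axis=0).round(0))
E
```

```text
{'clock': 0.0, 'qpos': array([-1.3997998 ,  0.62935175,  0.03846868,  1.51838895, -0.02697005,
        0.99630923, -0.02000706]), 'qd': array([ 1.31991884e-06,  4.82968324e-04, -1.18414593e-03, -2.42954124e-04,
       -4.12594929e-04, -6.58618892e-04,  7.83604961e-04]), 'tau': array([ 1.67974966e-03, -5.63417029e+01,  1.22629903e+00, -1.93443185e+01,
        1.08518475e-02,  1.06127738e-02, -1.29947099e-05]), 'eef_pos': array([152.33905285, 631.28672592, 255.37921061]), 'tool_rot': array([-3.13965511e+00,  6.72858968e-05,  2.90478333e+00]), 'force': array([-0.21222003, -0.13562911, -1.03835285]), 'torque': array([-0.04722544,  0.06071875, -0.03150455]), 'gripper_force': 0.0, 'width': 85.11050950577122}
scene [[-0.52, -0.44, 0.73, -326.35], [-0.85, 0.26, -0.45, 563.42], [0.0, -0.86, -0.52, 736.15], [0.0, 0.0, 0.0, 1.0]] 492.7717975858565
scene station 0.56 [220.2, 181.3, 384.3, 307.4] 10482 [462.  12.  57.] [ 406. -212.    5.] [618. 184. 150.]
scene tray 0.65 [218.0, 188.8, 338.5, 262.5] 2704 [462.  81. 127.] [405. -25. 110.] [573. 191. 157.]
scene handle_mid 0.67 [222.2, 183.9, 337.5
[... 2308 characters left out ...]
194.9] 1035 [674. -31. 110.] [636. -64.  25.] [734.   1. 114.]
top buffer_bottle 0.81 [300.9, 172.1, 319.8, 193.6] 305 [ 644. -116.   72.] [ 628. -141.   20.] [667. -97.  97.]
top buffer_bottle 0.25 [263.6, 192.9, 296.0, 274.6] 956 [500. -17. 152.] [411. -41. 114.] [596.   8. 156.]
top stain_bottle 0.45 [171.2, 257.8, 186.5, 273.5] 217 [453. 242.  54.] [438. 231.  -3.] [476. 272.  76.]
top tip_box 0.65 [399.3, 215.4, 435.5, 256.4] 1447 [ 477. -375.   59.] [ 424. -419.    2.] [ 533. -345.   63.]
top pliers 0.56 [112.8, 202.7, 130.0, 251.6] 325 [568. 403.   7.] [514. 388.  -1.] [633. 429.  12.]
top pliers 0.35 [205.9, 168.1, 250.5, 205.3] 1015 [666. 122.  41.] [621.  63.   1.] [694. 159.  98.]
```

Run:
```python
from h import *
im,d,P,T,f,c=cam('top')
save(cv2.resize(im[130:330,80:400],None,fx=2.5,fy=2.5,interpolation=cv2.INTER_CUBIC),'topcrop')
# bar by minAreaRect on height
r=ctrl.trace('top','bar')[0]
m=r['pixels']&(P[...,2]>147)&(P[...,2]<160)
q=P[m][:,:2].astype(np.float32); print('bar',cv2.minAreaRect(q),np.median(P[m][:,2]))
# bin rim z~95..115
for lo,hi in((90,100),(110,120)):
    m=(P[...,2]>lo)&(P[...,2]<hi)&(P[...,1]<10)&(P[...,1]>-260)&(P[...,0]<630)
    q=P[m][:,:2].astype(np.float32); print(lo,cv2.minAreaRect(q),len(q))
# handle
m=(P[...,2]>118)&(P[...,2]<132)&(P[...,1]>165)&(P[...,1]<215)&(P[...,0]>380)&(P[...,0]<630)
q=P[m][:,:2].astype(np.float32); print('handle',cv2.minAreaRect(q),len(q),np.percentile(P[m][:,2],[5,50,95]))
```

```text
bar ((504.75775146484375, -16.79852294921875), (195.67984008789062, 25.99513816833496), 9.84363842010498) 152.42058127858354
90 ((403.267578125, -135.69529724121094), (433.5203552246094, 171.33497619628906), 5.533771514892578) 478
110 ((393.81201171875, -113.39311218261719), (434.8481140136719, 229.4280548095703), 9.52426528930664) 885
handle ((468.6396484375, 174.51605224609375), (109.24343872070312, 32.978111267089844), 9.188712120056152) 273 [123.13696496 127.34498508 130.59499503]
```

View pics/topcrop.png

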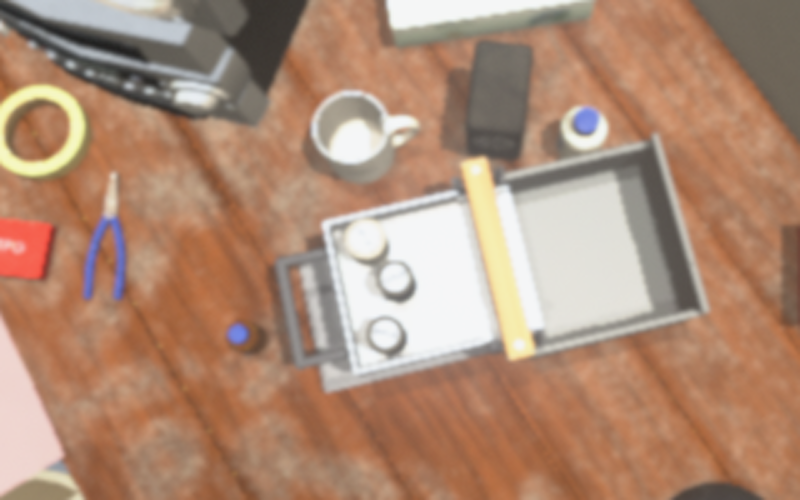

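View pics/scene0.png

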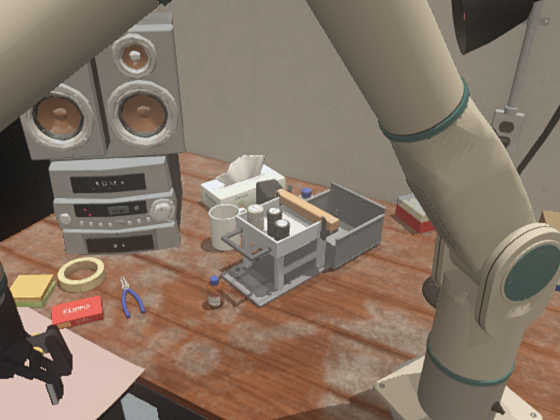

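The top crop shows the station with its handle at left (285,310), the bar at about (497,257), three cans at the handle end, and the small brown bottle about 60 mm behind the handle. Everything else is clear of the path.

```bash
cat >> h.py <<'E'
def shift(xyz,yawdeg=None,pos=None):
    "tool-axes shift (cm) and spin (deg) from the present pose to a world target"
    s=ctrl.read_state(); M=R.from_euler('xyz',s['tool_rot']).as_matrix()
    p=s['eef_pos'] if pos is None else np.array(pos)
    sp=0 if yawdeg is None else -((yawdeg-np.degrees(s['tool_rot'][2])+180)%360-180)
    print('shift cm',((np.array(xyz)-p)@M/10).round(2),'spin',round(sp,2),'clock',s['clock'],'pos',p.round(1),'rot',np.degrees(s['tool_rot']).round(2))
E
python3 -c "
from h import *
shift([505,-17,260],189.84)"
```

```text
shift cm [-49.49 -54.81  -0.37] spin -23.41 clock 1.4 pos [152.5 631.9 256.3] rot [-180.     -0.    166.43]
```

Call:
{"api": "play_rows", "payload": {"targets": [[0.2,-49.5,-54.8,-0.4,-23.4],[0.2,-49.5,-54.8,-0.4,-23.4],[0.2,-49.5,-54.8,-0.4,-23.4],[0.2,-49.5,-54.8,-0.4,-23.4],[0.2,-49.5,-54.8,-0.4,-23.4],[0.2,-49.5,-54.8,-0.4,-23.4],[0.2,-49.5,-54.8,-0.4,-23.4],[0.2,-49.5,-54.8,-0.4,-23.4],[0.2,-49.5,-54.8,-0.4,-23.4],[0.2,-49.5,-54.8,-0.4,-23.4]]}}

```text
clock: 2.4
eef_pos: [392.0, 190.8, 259.4]
tool_rot: [3.141, 0.001, -2.97]
force: [0.8, -0.6, 0.1]
width: 68.1
gripper_force: 0.0
```

```bash
python3 -c "
from h import *
shift([505,-17,260],189.84)
print(ctrl.read_state()['qpos'].round(2))"
```

```text
shift cm [ -7.58 -22.41  -0.06] spin 0.0 clock 2.4 pos [392.  190.8 259.4] rot [ 1.7998e+02  6.0000e-02 -1.7016e+02]
[-0.5   0.32 -0.03  2.08  0.01  0.74  1.21]
```

Call:
{"api": "play_rows", "payload": {"targets": [[0.2,-7.6,-22.4,0,0],[0.2,-7.6,-22.4,0,0],[0.2,-7.6,-22.4,0,0],[0.2,-7.6,-22.4,0,0],[0.2,-7.6,-22.4,0,0],[0.2,-7.6,-22.4,0,0],[0.2,-7.6,-22.4,0,0],[0.2,-7.6,-22.4,0,0]]}}

```text
clock: 3.2
eef_pos: [503.8, -13.7, 258.9]
tool_rot: [3.141, -0.001, -2.968]
force: [0.1, 1.5, -1.1]
width: 68.0
gripper_force: 0.0
```

Run:
```python
from h import *
print(ctrl.read_state()['qpos'].round(2))
im,d,P,T,f,c=cam('wrist'); save(im,'wrist1')
for r in ctrl.trace('wrist','bar')[:2]:
    m=r['pixels']&(P[...,2]>140)&(P[...,2]<165)
    q=P[m][:,:2].astype(np.float32); print('bar',r['confidence'],r['bbox'],cv2.minAreaRect(q),np.median(P[m][:,2]))
shift([505,-17,260],189.84)
```

```text
[-0.04  0.42  0.02  1.91 -0.01  0.81  1.73]
bar 0.54 [0.0, 66.4, 557.0, 335.3] ((490.4714050292969, 44.44892883300781), (172.9177703857422, 180.36924743652344), 9.953022956848145) 149.0060754560141
shift cm [-0.05 -0.37 -0.09] spin 0.15 clock 3.3 pos [503.8 -13.5 259.1] rot [ 1.7996e+02 -1.0000e-02 -1.7001e+02]
```

View pics/wrist1.png

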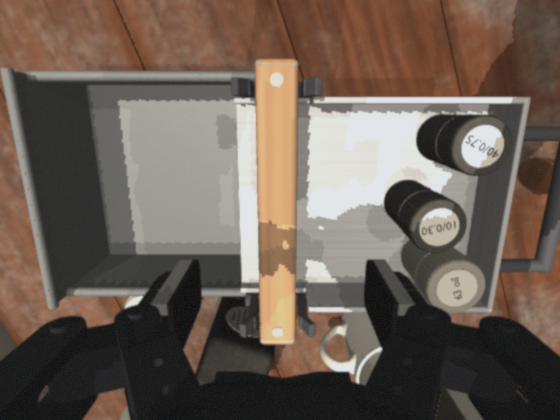

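The wrist view shows the bar upright at columns 257–298, rows 60–345, seated in both brackets (rows 85 and 325). The gripper is well placed over it. I'll refine the bar pose by colour and depth.

Run:
```python
from h import *
for n in('wrist','top'):
    im,d,P,T,f,c=cam(n)
    hsv=cv2.cvtColor(im,cv2.COLOR_RGB2HSV)
    m=(P[...,2]>143)&(P[...,2]<162)&(abs(P[...,1]+17)<45)&(abs(P[...,0]-505)<115)
    u=np.argwhere(m); 
    k,l,st,_=cv2.connectedComponentsWithStats((m&(hsv[...,1]>60)).astype(np.uint8)); b=l==1+np.argmax(st[1:,4])
    q=P[b][:,:2].astype(np.float32); print(n,'bar',cv2.minAreaRect(q),np.median(P[b],0),b.sum())
```

```text
wrist bar ((505.70709228515625, -18.449382781982422), (195.7383575439453, 26.044252395629883), 9.8525972366333) [489.25865838 -20.63829384 151.37772277] 10809Traceback (most recent call last):
  File "<stdin>", line 7, in <module>
    return _wrapfunc(a, 'argmax', axis=axis, out=out, **kwds)
    return bound(*args, **kwds)
ValueError: attempt to get argmax of an empty sequence
```

```bash
python3 -c "
from h import *
shift([505.3,-17.8,147],189.85)"
```

```text
shift cm [-0.06 -0.41 11.21] spin 0.11 clock 3.4 pos [504.  -13.9 259.1] rot [ 179.98    0.   -170.04]
```

Call:
{"api": "play_rows", "payload": {"targets": [[0.2,-0.06,-0.41,3,0],[0.2,-0.06,-0.41,6,0],[0.2,-0.06,-0.41,8.5,0],[0.2,-0.06,-0.41,10,0],[0.2,-0.06,-0.41,11,0],[0.2,-0.06,-0.41,11.2,0],[0.2,-0.06,-0.41,11.2,0]]}}

```text
clock: 4.1
eef_pos: [505.8, -18.8, 147.2]
tool_rot: [-3.142, 0.0, -2.969]
force: [-0.8, -0.2, 0.5]
width: 68.3
gripper_force: 0.0
```

```bash
python3 -c "
from h import *
shift([505.3,-17.8,147],189.85)"
```

```text
shift cm [0.04 0.11 0.02] spin 0.01 clock 4.1 pos [505.8 -18.8 147.2] rot [-1.8000e+02  2.0000e-02 -1.7014e+02]
```

Call:
{"api": "play_rows", "payload": {"targets": [[0.5,0,0.1,0,0],[0.75,0,0.1,0,0],[0.9,0,0.1,0,0],[1,0,0.1,0,0],[1,0,0.1,0,0],[1,0,0.1,0,0],[1,0,0.1,0,0]]}}

```text
clock: 4.8
eef_pos: [505.8, -18.0, 147.8]
tool_rot: [3.142, 0.001, -2.97]
force: [-0.8, 0.1, 6.4]
width: 25.2
gripper_force: 58.7
```

Call:
{"api": "play_rows", "payload": {"targets": [[1,0,0,-0.5,0],[1,0,0,-1.5,0],[1,0,0,-3,0],[1,0,0,-5,0],[1,0,0,-7,0],[1,0,0,-9,0],[1,0,0,-11,0],[1,0,0,-12,0],[1,0,0,-12,0],[1,0,0,-12,0]]}}

```text
clock: 5.8
eef_pos: [505.0, -18.1, 266.6]
tool_rot: [3.141, -0.001, -2.97]
force: [0.4, 0.6, -2.1]
width: 25.3
gripper_force: 58.9
```

```bash
python3 -c "
from h import *
shift([460,330,260])
im,*_=cam('scene'); save(cv2.resize(im[150:330,100:420],None,fx=2.2,fy=2.2),'lift')"
```

```text
shift cm [-1.51 35.07  0.66] spin 0 clock 5.8 pos [505.  -18.1 266.6] rot [ 1.7999e+02 -5.0000e-02 -1.7017e+02]
```

View pics/lift.png

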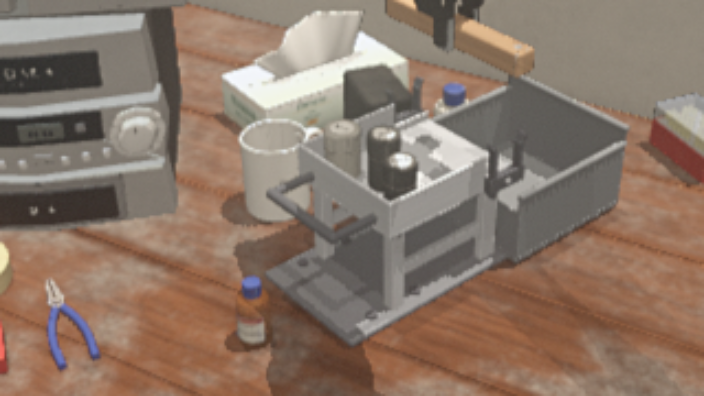

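The bar is out of the brackets and level in the gripper (crop 390–530, 0–70). The cans still stand and the brackets are empty.

Call:
{"api": "play_rows", "payload": {"targets": [[1,-0.1,2,0,0],[1,-0.3,6,0,0],[1,-0.5,10,0,0],[1,-0.7,14,0,0],[1,-0.9,18.5,0,0],[1,-1.1,23,0,0],[1,-1.3,27.5,0,0],[1,-1.4,31.5,0,0],[1,-1.5,34,0,0],[1,-1.5,35,0,0]]}}

```text
clock: 6.85
eef_pos: [458.7, 332.5, 265.6]
tool_rot: [3.141, -0.002, -2.965]
force: [-0.2, -0.2, -1.4]
width: 25.0
gripper_force: 59.2
```

Call:
{"api": "play_rows", "payload": {"targets": [[1,0,0,0,0],[1,0,0,3,0],[1,0,0,7,0],[1,0,0,11,0],[1,0,0,15,0],[1,0,0,18.5,0],[1,0,0,21,0],[1,0,0,22.5,0],[1,0,0,22.5,0]]}}

```text
clock: 7.75
eef_pos: [460.1, 326.7, 40.3]
tool_rot: [-3.139, -0.003, -2.972]
force: [-1.5, -0.0, -1.1]
width: 25.4
gripper_force: 59.2
```

```bash
python3 -c "
from h import *
shift([460,330,22.3],189.85)"
```

```text
shift cm [-0.05  0.34  1.79] spin -0.14 clock 7.75 pos [460.1 326.7  40.3] rot [-179.83   -0.19 -170.29]
```

Call:
{"api": "play_rows", "payload": {"targets": [[1,0,0,0.6,0],[1,0,0,1.1,0],[1,0,0,1.4,0],[1,0,0,1.4,0],[1,0,0,1.4,0]]}}

```text
clock: 8.25
eef_pos: [460.6, 329.5, 28.4]
tool_rot: [3.141, 0.001, -2.97]
force: [0.2, -0.1, -1.5]
width: 25.0
gripper_force: 59.2
```

Call:
{"api": "play_rows", "payload": {"targets": [[1,0,0,0.15,0],[1,0,0,0.3,0],[1,0,0,0.4,0],[1,0,0,0.4,0]]}}

```text
clock: 8.65
eef_pos: [460.7, 329.5, 25.1]
tool_rot: [3.141, 0.001, -2.97]
force: [-1.7, -0.9, 8.9]
width: 25.0
gripper_force: 65.0
```

Call:
{"api": "play_rows", "payload": {"targets": [[1,0,0,-0.05,0],[0.6,0,0,-0.05,0],[0.45,0,0,-0.05,0],[0.35,0,0,-0.05,0],[0.35,0,0,-0.05,0],[0.35,0,0,-4,0],[0.35,0,0,-8,0],[0.35,0,0,-12,0],[0.35,0,0,-14,0],[0.35,0,0,-14,0]]}}

```text
clock: 9.65
eef_pos: [462.2, 330.5, 167.2]
tool_rot: [3.139, 0.006, -2.97]
force: [-0.4, 0.6, 0.3]
width: 55.8
gripper_force: 0.0
```

Run:
```python
from h import *
a=np.radians(9.85); sx=np.array([np.sin(a),-np.cos(a)]); sy=np.array([np.cos(a),np.sin(a)])
O=np.array([505.6,-18.0]); Hn=O-205*sx; print('handle nominal',Hn)
for n in('wrist','top'):
    im,d,P,T,f,c=cam(n); save(im,n+'2')
    m=(P[...,2]>-5)&(P[...,2]<35)&(P[...,2]>18)&(abs(P[...,1]-330)<50)&(abs(P[...,0]-460)<120)
    q=P[m][:,:2].astype(np.float32)
    if len(q): print(n,'bar',cv2.minAreaRect(q),np.median(P[m][:,2]),len(q))
    S=np.stack([(P[...,:2]-O)@sx,(P[...,:2]-O)@sy,P[...,2]],-1)
    m=(S[...,2]>108)&(S[...,2]<135)&(S[...,0]<-190)&(S[...,0]>-225)&(abs(S[...,1])<40)
    q=S[m]
    if len(q): print(n,'handle sx pct',np.percentile(q[:,0],[2,50,98]),'z',np.percentile(q[:,2],[5,50,95]),len(q))
```

```text
handle nominal [470.5307802  183.97809243]
wrist bar ((460.5201721191406, 328.0564270019531), (195.73561096191406, 26.02691078186035), 9.816629409790039) 25.348334875244547 8818
wrist handle sx pct [-211.64851572 -210.40518208 -209.14741943] z [118.75491645 121.94612944 124.96239701] 390
top bar ((459.8581848144531, 329.337646484375), (195.97291564941406, 26.894134521484375), 10.114891052246094) 26.249285474450403 617
top handle sx pct [-212.06926389 -205.3923456  -200.48971453] z [123.74348387 127.44631483 130.69615658] 171
```

Run:
```python
from h import *
shift([470.5,184,210],189.85)
shift([470.5,184,128.5],189.85)
```

```text
shift cm [  1.48 -14.48  -4.61] spin -0.02 clock 9.75 pos [460.3 329.2 164. ] rot [ 1.7999e+02  1.0000e-02 -1.7017e+02]
shift cm [  1.48 -14.48   3.54] spin -0.02 clock 9.75 pos [460.3 329.2 164. ] rot [ 1.7999e+02  1.0000e-02 -1.7017e+02]
```

Call:
{"api": "play_rows", "payload": {"targets": [[0.45,0,-1,-3,0],[0.45,0.5,-5,-4.6,0],[0.45,1,-9,-4.6,0],[0.45,1.3,-12.5,-4.6,0],[0.45,1.5,-14.5,-4.6,0],[0.45,1.5,-14.5,-4.6,0],[0.45,1.5,-14.5,-4.6,0],[0.45,1.5,-14.5,-4.6,0]]}}

```text
clock: 10.55
eef_pos: [470.0, 185.5, 209.3]
tool_rot: [3.141, -0.001, -2.968]
force: [0.4, -0.8, 0.0]
width: 46.9
gripper_force: 0.0
```

Run:
```python
from h import *
a=np.radians(9.85); sx=np.array([np.sin(a),-np.cos(a)]); sy=np.array([np.cos(a),np.sin(a)]); O=np.array([505.6,-18.0])
shift([470.5,184,128.5],189.85)
im,d,P,T,f,c=cam('wrist'); save(im,'wrist3')
S=np.stack([(P[...,:2]-O)@sx,(P[...,:2]-O)@sy,P[...,2]],-1)
m=(S[...,2]>108)&(S[...,2]<135)&(S[...,0]<-190)&(S[...,0]>-225)&(abs(S[...,1])<40)
q=S[m]; print('handle',np.percentile(q[:,0],[2,50,98]),np.percentile(q[:,2],[5,50,95]),len(q))
```

```text
shift cm [-0.04 -0.16  8.07] spin 0.1 clock 10.55 pos [470.  185.5 209.3] rot [ 1.7996e+02 -7.0000e-02 -1.7005e+02]
handle [-210.5160292  -204.92913286 -199.05789331] [123.3577744  126.56332169 128.06342252] 2550
```

View pics/wrist3.png

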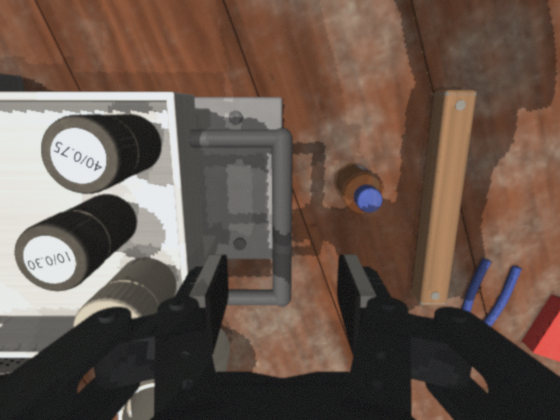

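The wrist view shows the handle at column ~283, between the open fingers (columns 215 and 355). The small bottle at (365,195) is behind the handle, and the bar lies to the right.

Call:
{"api": "play_rows", "payload": {"targets": [[0.45,0,-0.1,2.5,0],[0.45,0,-0.1,5,0],[0.45,0,-0.1,7,0],[0.45,0,-0.1,8,0],[0.45,0,-0.1,8.1,0],[0.7,0,-0.1,8.1,0],[0.9,0,-0.1,8.1,0],[1,0,-0.1,8.1,0],[1,0,-0.1,8.1,0],[1,0,-0.1,8.1,0]]}}

```text
clock: 11.6
eef_pos: [470.8, 185.1, 129.8]
tool_rot: [3.139, 0.002, -2.969]
force: [-2.0, 5.0, 1.4]
width: 9.9
gripper_force: 58.4
```

Call:
{"api": "play_rows", "payload": {"targets": [[1,0,-0.14,-1.02,0],[1,0,-0.32,-2.04,0],[1,0,-0.56,-3.04,0],[1,0,-0.85,-4.03,0],[1,0,-1.18,-5.0,0],[1,0,-1.57,-5.96,0],[1,0,-2.0,-6.9,0],[1,0,-2.47,-7.81,0],[1,0,-3.0,-8.7,0],[1,0,-3.56,-9.56,0]]}}

```text
clock: 12.6
eef_pos: [476.6, 151.3, 225.9]
tool_rot: [3.137, 0.002, -2.968]
force: [-2.1, 7.8, 0.1]
width: 9.8
gripper_force: 58.4
```

Call:
{"api": "play_rows", "payload": {"targets": [[1,0,-0.61,-0.84,0],[1,0,-1.26,-1.63,0],[1,0,-1.95,-2.4,0],[1,0,-2.68,-3.13,0],[1,0,-3.44,-3.82,0],[1,0,-4.24,-4.48,0],[1,0,-5.06,-5.09,0],[1,0,-5.92,-5.67,0],[1,0,-6.81,-6.19,0],[1,0,-7.71,-6.68,0]]}}

```text
clock: 13.6
eef_pos: [489.7, 77.2, 294.6]
tool_rot: [3.134, 0.004, -2.967]
force: [-6.6, 11.6, 19.1]
width: 9.6
gripper_force: 61.7
```

Call:
{"api": "play_rows", "payload": {"targets": [[1,0,-0.47,-0.22,0],[1,0,-0.94,-0.43,0],[1,0,-1.3,-0.6,0],[1,0,-1.3,-0.6,0],[1,0,-1.3,-0.6,0],[1,0,-1.3,-0.6,0],[1,0,-1.3,-0.6,0],[1,0,-1.3,-0.6,0],[1,0,-1.3,-0.6,0],[1,0,-1.3,-0.6,0]]}}

```text
clock: 14.6
eef_pos: [491.9, 64.3, 300.8]
tool_rot: [3.134, 0.004, -2.968]
force: [-6.4, 10.8, 19.9]
width: 9.6
gripper_force: 62.0
```

Run:
```python
from h import *
s=ctrl.read_state(); print(s['eef_pos'],s['force'],s['clock'])
a=cam('scene')[0][100:320,180:420]; b=cam('top')[0][150:320,160:400]
b=cv2.resize(b,(400,300)); a=cv2.resize(a,(400,int(400*220/240)))
o=np.zeros((a.shape[0],800,3),np.uint8); o[:,:400]=a; o[:300,400:]=b; save(o,'tip1')
```

```text
[491.92538815  64.31165904 300.83856336] [-6.40098253 10.8217543  19.93751807] 14.6
```

View pics/tip1.png

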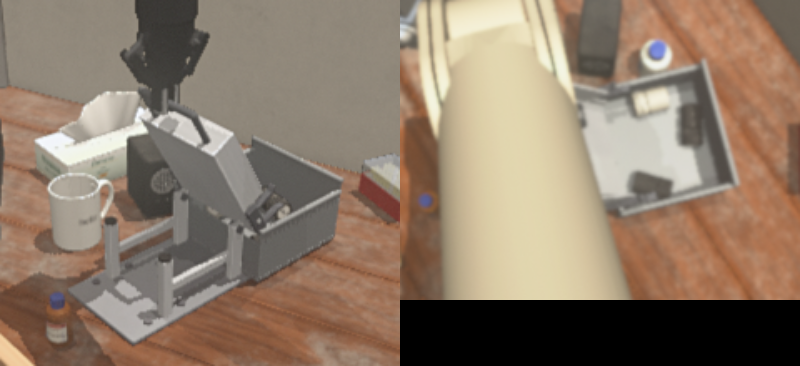

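All three canisters are in the bin (right view, around (650,100), (690,125) and (650,185)), and the tray is empty. I'll lower it along the same arc.

Call:
{"api": "play_rows", "payload": {"targets": [[1,0,0.6,0.28,0],[1,0,1.3,0.6,0],[1,0,2.2,1.09,0],[1,0,3.09,1.61,0],[1,0,3.95,2.19,0],[1,0,4.77,2.8,0],[1,0,5.57,3.46,0],[1,0,6.33,4.15,0],[1,0,7.06,4.88,0],[1,0,7.75,5.65,0]]}}

```text
clock: 15.7
eef_pos: [479.1, 138.8, 242.6]
tool_rot: [3.138, 0.004, -2.968]
force: [-3.2, 5.8, 8.3]
width: 9.6
gripper_force: 63.1
```

Call:
{"api": "play_rows", "payload": {"targets": [[1,0,0.65,0.79,0],[1,0,1.26,1.63,0],[1,0,1.82,2.49,0],[1,0,2.35,3.38,0],[1,0,2.82,4.29,0],[1,0,3.25,5.23,0],[1,0,3.64,6.19,0],[1,0,3.97,7.16,0],[1,0,4.26,8.15,0],[1,0,4.5,9.15,0]]}}

```text
clock: 16.7
eef_pos: [471.5, 181.9, 150.0]
tool_rot: [3.139, 0.002, -2.968]
force: [-1.7, 5.2, 2.0]
width: 9.7
gripper_force: 67.1
```

Call:
{"api": "play_rows", "payload": {"targets": [[1,0,0.1,0.5,0],[1,0,0.18,1.02,0],[1,0,0.26,1.53,0],[1,0,0.3,1.8,0],[1,0,0.32,1.95,0],[1,0,0.32,2.0,0],[1,0,0.32,2.0,0]]}}

```text
clock: 17.4
eef_pos: [471.0, 185.0, 130.0]
tool_rot: [3.139, 0.002, -2.968]
force: [-1.3, 5.7, -0.2]
width: 9.9
gripper_force: 67.9
```

Call:
{"api": "play_rows", "payload": {"targets": [[0.8,0,0,0,0],[0.6,0,0,0,0],[0.45,0,0,0,0],[0.45,0,0,0,0],[0.45,0,0,-1.5,0],[0.45,0,0,-4,0],[0.45,0,0,-7,0],[0.45,0,0,-8.5,0],[0.45,0,0,-8.5,0]]}}

```text
clock: 18.3
eef_pos: [472.0, 183.2, 216.5]
tool_rot: [3.141, 0.005, -2.97]
force: [-0.0, 0.7, 0.5]
width: 46.8
gripper_force: 0.0
```

Run:
```python
from h import *
a=np.radians(9.85); sx=np.array([np.sin(a),-np.cos(a)]); sy=np.array([np.cos(a),np.sin(a)]); O=np.array([505.6,-18.0])
im,d,P,T,f,c=cam('wrist')
S=np.stack([(P[...,:2]-O)@sx,(P[...,:2]-O)@sy,P[...,2]],-1)
m=(S[...,2]>108)&(S[...,2]<150)&(S[...,0]<-190)&(S[...,0]>-225)&(abs(S[...,1])<40)
q=S[m]; print('handle',np.percentile(q[:,0],[2,50,98]),np.percentile(q[:,2],[5,50,95]),len(q))
m=(P[...,2]<35)&(P[...,2]>18)&(abs(P[...,1]-330)<40)&(abs(P[...,0]-460)<120)
q=P[m][:,:2].astype(np.float32); print('bar',cv2.minAreaRect(q),np.median(P[m][:,2]),len(q))
shift([460.5,328.8,180],189.85)
```

```text
handle [-210.53755278 -204.76988675 -199.16744617] [123.41643818 126.57591734 128.0560625 ] 2403
bar ((460.408203125, 327.4721374511719), (194.69029235839844, 26.36467933654785), 9.80883502960205) 25.194490612391007 6607
shift cm [-1.43 14.56  3.52] spin -0.04 clock 18.35 pos [471.1 182.8 215.1] rot [ 1.7998e+02  1.2000e-01 -1.7019e+02]
```

Call:
{"api": "play_rows", "payload": {"targets": [[0.4,-0.2,2,0,0],[0.4,-0.6,6,0,0],[0.4,-1,10,0.5,0],[0.4,-1.3,13,2,0],[0.4,-1.4,14.6,3.5,0],[0.4,-1.4,14.6,3.5,0],[0.4,-1.4,14.6,3.5,0]]}}

```text
clock: 19.05
eef_pos: [459.0, 327.8, 178.3]
tool_rot: [-3.139, -0.003, -2.97]
force: [-0.4, -2.2, 0.0]
width: 51.4
gripper_force: 0.0
```

Run:
```python
from h import *
shift([460.7,329.2,28],189.85)
```

```text
shift cm [-0.23  0.15 15.03] spin -0.02 clock 19.05 pos [459.  327.8 178.3] rot [-1.7987e+02 -1.4000e-01 -1.7017e+02]
```

Call:
{"api": "play_rows", "payload": {"targets": [[0.4,0,0,3,0],[0.4,0,0,7,0],[0.4,0,0,11,0],[0.4,0,0,13.5,0],[0.4,0,0,15,0],[0.4,0,0,15,0],[0.4,0,0,15,0]]}}

```text
clock: 19.75
eef_pos: [460.4, 328.8, 30.4]
tool_rot: [3.141, 0.001, -2.971]
force: [1.0, 0.1, -0.1]
width: 51.0
gripper_force: 0.0
```

Run:
```python
from h import *
shift([460.7,329.3,26.2],189.85); print(ctrl.read_state()['force'])
```

```text
shift cm [-0.03  0.05  0.42] spin -0.08 clock 19.75 pos [460.4 328.8  30.4] rot [ 1.7999e+02  7.0000e-02 -1.7023e+02]
[ 0.97447807  0.13135601 -0.1442385 ]
```

Call:
{"api": "play_rows", "payload": {"targets": [[0.4,0,0,0.4,0],[0.6,0,0,0.4,0],[0.8,0,0,0.4,0],[1,0,0,0.4,0],[1,0,0,0.4,0],[1,0,0,0.4,0]]}}

```text
clock: 20.35
eef_pos: [460.0, 329.5, 26.4]
tool_rot: [3.141, 0.001, -2.97]
force: [-0.5, -0.2, 5.1]
width: 24.6
gripper_force: 60.9
```

Call:
{"api": "play_rows", "payload": {"targets": [[1,0,0,-0.5,0],[1,0,0,-2,0],[1,0,0,-5,0],[1,0,0,-9,0],[1,0,0,-13,0],[1,0,0,-17,0],[1,0,0,-21,0],[1,0,0,-24,0],[1,0,0,-24,0],[1,0,0,-24,0]]}}

```text
clock: 21.35
eef_pos: [459.2, 328.9, 266.4]
tool_rot: [3.141, 0.001, -2.97]
force: [-0.9, -0.5, -2.8]
width: 24.8
gripper_force: 59.9
```

Run:
```python
from h import *
shift([505.5,-18.1,266],189.85); print(ctrl.read_state()['force'])
```

```text
shift cm [ 1.370e+00 -3.499e+01  1.000e-02] spin -0.02 clock 21.35 pos [459.2 328.9 266.4] rot [ 1.7997e+02  6.0000e-02 -1.7017e+02]
[-0.93206077 -0.50213399 -2.79510666]
```

Call:
{"api": "play_rows", "payload": {"targets": [[1,0.1,-2,0,0],[1,0.3,-6,0,0],[1,0.5,-10,0,0],[1,0.7,-14,0,0],[1,0.9,-18.5,0,0],[1,1.1,-23,0,0],[1,1.2,-27.5,0,0],[1,1.3,-31.5,0,0],[1,1.35,-34,0,0],[1,1.4,-35,0,0]]}}

```text
clock: 22.35
eef_pos: [504.3, -21.6, 264.0]
tool_rot: [-3.141, -0.004, -2.975]
force: [1.4, 0.5, -1.9]
width: 24.8
gripper_force: 59.8
```

Call:
{"api": "play_rows", "payload": {"targets": [[1,0,0,0,0],[1,0,0,2,0],[1,0,0,4,0],[1,0,0,5.5,0],[1,0,0,6,0],[1,0,0,6,0],[1,0,0,6,0],[1,0,0,6,0]]}}

```text
clock: 23.15
eef_pos: [506.0, -17.7, 206.1]
tool_rot: [-3.142, 0.001, -2.969]
force: [1.2, 0.6, -0.9]
width: 24.9
gripper_force: 59.8
```

Run:
```python
from h import *
shift([505.8,-18.0,148],189.85)
im,d,P,T,f,c=cam('wrist')
save(im,'wrist4')
z0=ctrl.read_state()['eef_pos'][2]+4
m=(abs(P[...,2]-z0)<10)&(abs(P[...,1]+17)<45)&(abs(P[...,0]-505)<115)
hsv=cv2.cvtColor(im,cv2.COLOR_RGB2HSV)
k,l,st,_=cv2.connectedComponentsWithStats((m&(hsv[...,1]>60)).astype(np.uint8)); b=l==1+np.argmax(st[1:,4])
q=P[b]; A=np.c_[q[:,:2]-[505,-17],np.ones(len(q))]
print('bar',cv2.minAreaRect(q[:,:2].astype(np.float32)),'z fit',np.linalg.lstsq(A,q[:,2],rcond=None)[0],z0)
```

```text
shift cm [ 0.03 -0.03  5.81] spin 0.01 clock 23.15 pos [506.  -17.7 206.1] rot [-1.8000e+02  8.0000e-02 -1.7014e+02]
bar ((476.4501953125, -24.266624450683594), (127.49408721923828, 26.974334716796875), 9.543985366821289) z fit [ 2.78048206e-03 -1.28095716e-04  2.05087691e+02] 210.13912094468216
```

View pics/wrist4.png

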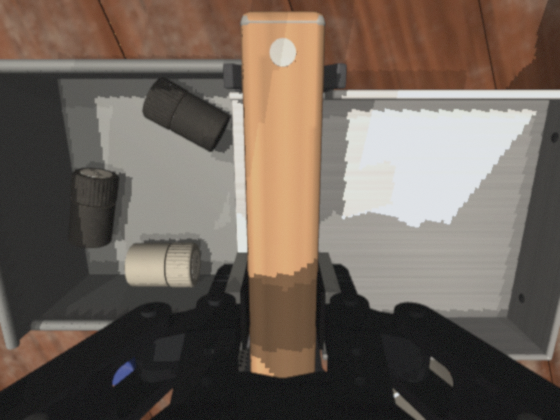

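Both views agree: the three cans lie in the bin, the tray is down and empty, and the bar is level over the brackets. It's now gripped about 5 mm higher than before, so it should seat at TCP z ≈ 152.5.

Call:
{"api": "play_rows", "payload": {"targets": [[1,0,-0.03,1,0],[1,0,-0.03,2,0],[1,0,-0.03,3,0],[1,0,-0.03,4,0],[1,0,-0.03,4.7,0],[1,0,-0.03,5,0],[1,0,-0.03,5.1,0],[1,0,-0.03,5.1,0]]}}

```text
clock: 24.0
eef_pos: [505.6, -18.4, 154.4]
tool_rot: [-3.142, 0.0, -2.97]
force: [0.0, 0.7, -0.8]
width: 25.2
gripper_force: 59.7
```

Call:
{"api": "play_rows", "payload": {"targets": [[1,0,0.03,0.1,0],[1,0,0.03,0.2,0],[1,0,0.03,0.25,0],[1,0,0.03,0.25,0]]}}

```text
clock: 24.4
eef_pos: [505.7, -18.1, 152.4]
tool_rot: [-3.142, 0.001, -2.97]
force: [-0.4, -0.3, 4.4]
width: 25.3
gripper_force: 60.5
```

Call:
{"api": "play_rows", "payload": {"targets": [[0.8,0,0,0,0],[0.6,0,0,0,0],[0.4,0,0,0,0],[0.25,0,0,0,0],[0.25,0,0,0,0],[0.25,0,0,-2,0],[0.25,0,0,-5,0],[0.25,0,0,-9,0],[0.25,0,0,-11,0],[0.25,0,0,-11,0]]}}

```text
clock: 25.4
eef_pos: [507.4, -18.2, 264.8]
tool_rot: [-3.141, 0.006, -2.97]
force: [-0.7, 0.2, 0.4]
width: 64.1
gripper_force: 0.0
```

Run:
```python
from h import *
im,d,P,T,f,c=cam('wrist')
m=(P[...,2]>143)&(P[...,2]<175)&(abs(P[...,1]+17)<45)&(abs(P[...,0]-505)<115)
hsv=cv2.cvtColor(im,cv2.COLOR_RGB2HSV)
k,l,st,_=cv2.connectedComponentsWithStats((m&(hsv[...,1]>60)).astype(np.uint8)); b=l==1+np.argmax(st[1:,4])
q=P[b]; A=np.c_[q[:,:2]-[505,-17],np.ones(len(q))]
print('bar',cv2.minAreaRect(q[:,:2].astype(np.float32)),'z fit',np.linalg.lstsq(A,q[:,2],rcond=None)[0])
s=cam('scene')[0][150:330,100:420]
o=np.vstack([cv2.resize(im,(440,330)),np.zeros((0,440,3),np.uint8)]); s=cv2.resize(s,(360,203)); o2=np.zeros((330,800,3),np.uint8); o2[:,:440]=o; o2[:203,440:]=s; save(o2,'end')
print(ctrl.read_state()['clock'],ctrl.read_state()['eef_pos'])
```

```text
bar ((506.08282470703125, -19.377965927124023), (194.920654296875, 26.011577606201172), 9.841371536254883) z fit [2.15867875e-03 1.50129911e-03 1.51323008e+02]
25.5 [505.22898425 -18.1128973  261.75075665]
```

View pics/end.png

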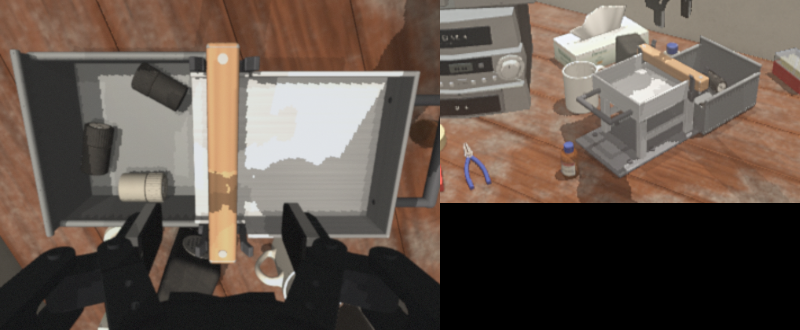

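The bar sits level in both brackets (columns 208–240), and its top is at 151.3 mm, the same as at the start. The cans are in the bin and the bystanders haven't moved, so I'm handing in the job.

```bash
python3 -c "
from cell import ctrl
print(ctrl.finish_job())"
```

```text
the job is handed in; nothing more can be done
None
```

The job is done and handed in after about 25.5 s on the robot's clock: all three canisters are in the bin, the tray is fully lowered, and the bar sits level and fully down in both brackets.

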